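Cap the release-agent pot and hold it in the vent position

TASK

Push the square release-agent pot along the bench into the fork bracket until it is fully home against the stop, so that it cannot turn. Then put the bayonet cap with the bar grip into the pot's neck and turn it clockwise half-way to its lock (the vent position: lugs caught under the collar, lock not yet clicked), and finish holding it there by its grip while the air is bled: do not let go. Keep the pot standing on the bench, do not let the lock click, and leave the other things where they lie.

Things in the scene. Friction and masses are not known exactly. Their poses are not given: they have to be found in the camera images.
- pot: release-agent pot: square grey tank, loose on the bench, 96 x 96 mm, 60 mm tall, edges slightly rounded, about 0.8 kg; on top a round bright neck (outer diameter 73 mm, 60 to 84 mm above the bench). Origin: centre of its underside; z up, x and y normal to its flat sides; at the start its +x points roughly into the fork
- neck (a point): centre of the neck's rim, 84 mm above the pot's underside; axes as the pot's. The mouth is a collar, bore 51 mm, 6 mm thick, flush with the rim, with two slots 40 deg wide on the pot's +x and -x sides for the cap's lugs. 7 mm down is a sprung valve plate (3 N at first touch, 7 N pressed down 9 mm); it lifts the cap until its lugs bear on the collar
- lock (a point): on the neck's rim, at one of the two cast ribs that mark where the lugs lock. From the slots the cap turns clockwise only, seen from above (the other way it stops after some 8 deg). At the ribs, 80 deg on, each lug springs up into a notch under the collar: the lock click. Half-way is 40 deg. Torque is small, below 0.3 N m
- seat (a point): where the centre of the pot's underside is when home in the fork bracket; x points into the fork, from mouth to stop; z up. Bracket: dark steel bars 26 mm high, bolted down: two cheeks 100 mm apart, from 20 mm before this point on, flared mouth (131 mm wide) from 67 mm before it, stop bar 49 mm beyond it. Home, the pot's rear face is 48 mm before this point
- cap_grip (a point): centre of the bar grip of the bayonet cap, which stands upright on its plug, loose, left or right of the bracket (changing places with the roller). Bar 52 mm long (x), 16 mm thick (y), 28 mm tall, on a 70 mm flange 6 mm thick. This point is 36 mm above the plug's underside and 14 mm below the bar's top. z up. A half turn of the cap makes no difference
- cap: the bayonet cap, bright aluminium, 0.22 kg, 50 mm tall; origin: centre of the plug's underside. Plug 48 mm diameter, 16 mm long, two lugs 11 mm wide, 59 mm over both, along +x and -x in line with the bar, 3 to 8 mm above the plug's underside. Grip centre above the neck's rim: 20 mm with the flange pressed on the rim, 22 mm with lugs bearing on the collar, 24.5 mm locked
- roller: bystander: rubber-tyred pressure roller lying flat, 60 mm diameter, 30 mm tall
- tin: bystander: round jar, 64 mm diameter, 75 mm tall
- spanner: bystander: spanner, 170 mm long
- brush: bystander: brush, 180 mm long
- offcut: bystander: board offcut 110 x 70 x 18 mm
- collar: bystander: steel shaft collar, 40 mm diameter, 14 mm tall
There are look-alikes about, which are no part of the job. What is shaped like the part that bears seat but purple or turquoise is not meant.

How it is judged (in metres and radians):
On the way, in this order (a step that is already met when the one before it is completed fails the run):
1. the pot stands fully home in the fork bracket, the cap not yet in its neck (horizontal distance between pot and seat below 0.007 m and angle between the x axis of pot and the x axis of seat, either way round below 0.07 rad and horizontal distance between cap_grip and neck above 0.05 m), for 0.2 s.
2. the cap's lugs have gone down through the slots, below the collar (horizontal distance between cap_grip and neck below 0.004 m and z of cap_grip in the frame of neck below 0.0235 m and angle between the x axis of cap_grip and the x axis of pot, either way round below 0.4 rad), for 0.1 s.
At the end, for the whole second after the job is handed in: pot flat and home in the fork (within 8 mm, 4.5 deg); cap level in the neck, lugs under the collar (on axis within 4 mm, grip at most 23.5 mm above the rim), turned clockwise 29 to 51 deg from the slots, still, and gripped at its bar by the fingers (over 3 N) (horizontal distance between pot and seat below 0.008 m and angle between the x axis of pot and the x axis of seat, either way round below 0.08 rad and height (world z) of pot below 0.004 m and angle between pot's own z axis and vertical below 0.05 rad and horizontal distance between cap_grip and neck below 0.004 m and z of cap_grip in the frame of neck below 0.0235 m and angle between cap_grip's own z axis and vertical below 0.08 rad and angle between the x axis of cap_grip and the x axis of pot, either way round between 0.5 and 0.9 rad and ((x of lock in the frame of cap_grip above 0 m and y of lock in the frame of cap_grip below 0 m) or (x of lock in the frame of cap_grip below 0 m and y of lock in the frame of cap_grip above 0 m)) and contact force between the fingers and cap above 3 N and distance between the grasp point and cap_grip below 0.03 m and linear speed of cap below 0.02 m/s); the arm keeps its last pose, push and grip.
It fails at once if the cap is turned on to its lock (past 60 degrees in the neck) (horizontal distance between cap_grip and neck below 0.006 m and z of cap_grip in the frame of neck below 0.0275 m and angle between the x axis of cap_grip and the x axis of pot, either way round above 1.05 rad).
It fails at once if the pot is lifted off the bench or tipped (height (world z) of pot above 0.015 m or angle between pot's own z axis and vertical above 0.2 rad).
It fails at once if a bystander is moved by more than 25 mm (distance of any of roller, tin, spanner, brush, offcut, collar from where it was at the start of the episode above 0.025 m).
It also fails if it takes over 67 s, if anything falls off the work surface, if the arm or the gripper's body presses on something with over 40 N, if the wrist force passes 120 N, or if a joint passes its speed limit or range.

ROBOT

A 6-joint arm with a two-finger parallel gripper is mounted at the origin on the work surface. World frame = base frame: x ahead of the robot, y to its left, z up, the work surface at z = 0. Lengths are in mm, angles in rad, forces in N, time in s.
With the tool pointing down it reaches from about 400 to 925 mm from the base axis. Payload 12.5 kg.
Tool frame: the origin (TCP) lies at the very end of the fingers, on their centre line; the grasp point (between the pads) lies 19 mm behind it; z points along the fingers, y is the direction in which the jaws open and shut (so a half turn about z gives the same grasp; the last joint's range is limited). The gripper opens to 95 mm and grips with 3 to 60 N. Pads are 20 mm wide; open, the fingers measure 119 mm over their backs; the gripper's body (75 mm by 180 mm) begins 59 mm behind the grasp point.
Start: joints at [1.031, 0.491, 1.559, -0, 1.092, -0.106], TCP at [262.687, 567.135, 214.661] pointing down, gripper open.
Joint ranges: [-3.1, 3.1], [-0.84, 2.19], [0.05, 2.79], [-1.13, 4.28], [0.06, 2.93], [-2.69, 2.69]. Speed limits (rad/s): [2.22, 2.22, 2.79, 3.14, 3.14, 3.14].

INTERFACE

Orientations are given as [roll, pitch, yaw] about the fixed x, y, z axes, in that order (R = Rz(yaw) Ry(pitch) Rx(roll)).
In Python, from cell import env, read_camera, get_calibration gives the robot as it stands.
- The arm moves only by the tool arm_command, never from a script. Its argument "targets" is a list of rows, each a list of 3 entries, a list of its own where there are three numbers: the turn, a rotation vector about the tool's x, y, z in rad, then the shift along the tool's x, y, z in m, then the closure in counts, from 0 (fully open) to 255 (shut). In form: [[[rx, ry, rz], [tx, ty, tz], fingers], ...]. A call has 1 to 8 rows; each row is the pose to reach, as a shift and turn from the pose commanded when the call began, along the tool's axes at that moment; what a row does not reach only later rows make up. A row lasts 1/10 s, in which the tool goes at most 50 mm and 8.59 degrees, less where a joint would pass 70% of its speed; a pose out of reach is approached as far as the arm can. A call with a gripper value outside its range is refused whole. The fingers move at their own pace and stop on an object; the grip force is fixed at half the most. Time passes only in rows, so rows that repeat a pose let the fingers close. It gives the time, the measured TCP pose, the force and the opening at its end, in the units of the state.
- env.state(): the state, without advancing time (a new reading comes with each control period).
- read_camera(name): name is "scene" or "side" or "wrist"; returns (picture, depth): 384x512x3 uint8, blue, green, red; 384x512 float32, mm along the optical axis (not along the pixel's ray), 0 where there is no reading.
- get_calibration(name): a dict with "vfov" (degrees; the focal length in pixels is half the picture's height over the tangent of half this angle, whatever the lens; pixels are square), "cx", "cy" (the principal point, pixels), "world_from_camera" (4x4, takes a point from camera to world coordinates). Camera axes: x right, y down, z forward; pixel columns grow to the right and rows downward; lengths in mm; the calibration is good to about 2 mm. The wrist camera is an equidistant fisheye: a pixel r from the principal point sees the ray r / f radians off the axis. A picture is of the moment at which its call begins: read the wrist's pose just before it. get_calibration takes no time and is no camera call; for the wrist camera it gives the pose at the moment of the call.
- env.job_done(): hands the job in, once; it reports no verdict.
The state is a dict: "t": time; "joints": joint angles; "qvel": joint speeds; "tau": joint torques, N m; "eef_pos": TCP position; "tcp_rot": TCP orientation; "ft_force": force on the tool from outside, world axes, zero at the start; "moment": the same for the moment, N m; "opening": opening from 0.0 (shut) to 1.0 (fully open).
Only numpy, scipy, OpenCV 4.12 (cv2) and the standard library are available. Lean on these libraries where they do the work, as an engineer would, in place of code of your own. Each camera call takes 0.05 s, during which the arm holds its last target.

## Working session

There is one attempt and no reset: what is moved stays moved. The work goes in short steps, Python scripts to look and compute and a tool call to move; the robot and the scene stay as the last step left them, time stands still between calls to the robot, and variables do not carry over. Pictures are saved under pics/ and viewed, and the job is handed in when it is done.

Besides the shell and the picture viewer there is one more tool, called after "Emit:" in YAML: its name, and indented under it one key for each argument. arm_command: Moves the arm, as the interface text tells. Its arguments: {"type":"object","properties":{"targets":{"type":"array"}},"required":["targets"]}

```bash
ls; mkdir -p pics
cat > h.py <<'E'
import numpy as np,cv2
from cell import env,read_camera,get_calibration
def ray(c,u,v):
    f=192/np.tan(np.radians(c['vfov'])/2); T=np.array(c['world_from_camera'])
    d=np.array([(u-c['cx'])/f,(v-c['cy'])/f,1.]); return T[:3,3],T[:3,:3]@d
def onz(c,u,v,z):
    o,d=ray(c,u,v); return o+d*(z-o[2])/d[2]
def cloud(c,dep):
    f=192/np.tan(np.radians(c['vfov'])/2); T=np.array(c['world_from_camera'])
    v,u=np.mgrid[0:dep.shape[0],0:dep.shape[1]]
    P=np.stack([(u-c['cx'])/f*dep,(v-c['cy'])/f*dep,dep],-1)
    return P@T[:3,:3].T+T[:3,3]
E
python3 - <<'E'
from h import *
for n in ["scene","side","wrist"]:
    c=get_calibration(n); im,d=read_camera(n); cv2.imwrite(f'pics/{n}0.png',im); np.savez(f'{n}0.npz',im=im,d=d,T=c['world_from_camera'],vfov=c['vfov'],cx=c['cx'],cy=c['cy']); print(n,c['vfov'],c['cx'],c['cy'],np.round(c['world_from_camera'],3))
print(env.state())
E
```

```text
pics
scene 42.42010804792906 252.8026698461716 195.92434545073544 [[ 6.950000e-01  4.650000e-01 -5.480000e-01  1.352546e+03]
 [ 7.190000e-01 -4.430000e-01  5.360000e-01 -8.054870e+02]
 [ 6.000000e-03 -7.670000e-01 -6.420000e-01  1.017119e+03]
 [ 0.000000e+00  0.000000e+00  0.000000e+00  1.000000e+00]]
side 42.75076818730054 258.4629467435786 194.2933719735851 [[ 7.580000e-01 -4.860000e-01  4.350000e-01 -4.816900e+01]
 [-6.520000e-01 -5.490000e-01  5.230000e-01 -6.721640e+02]
 [-1.600000e-02 -6.800000e-01 -7.330000e-01  1.038889e+03]
 [ 0.000000e+00  0.000000e+00  0.000000e+00  1.000000e+00]]
wrist 65.70646984690485 258.21085069631806 196.20534326715156 [[ 4.21000e-01  8.81000e-01  2.17000e-01  2.02342e+02]
 [ 9.07000e-01 -4.09000e-01 -1.02000e-01  5.95445e+02]
 [-1.00000e-03  2.40000e-01 -9.71000e-01  3.84678e+02]
 [ 0.00000e+00  0.00000e+00  0.00000e+00  1.00000e+00]]
{'t': 0.15, 'joints': array([ 1.03143229e+00,  4.91439121e-01,  1.55930669e+00, -2.37572017e-05,
        1.09168236e+00, -1.05600235e-01]), 'qvel': array([ 1.38347390e-03, -4.18201032e-04, -8.13532331e-04, -1.84153347e-03,
        3.71046354e-05,  1.77757220e-03]), 'tau': array([ 1.56433205e-03, -6.12902713e+01, -2.58273071e+01,  6.92754099e-02,
        4.73476178e-02, -1.14043903e-04]), 'eef_pos': array([262.5770569 , 566.97845728, 214.18573632]), 'tcp_rot': array([-3.14075956e+00, -6.71117682e-05,  2.70783979e+00]), 'ft_force': array([-0.00949031,  0.26522163,  0.13317628]), 'moment': array([-0.00157968,  0.06120645, -0.02143145]), 'opening': 1.0014549288378563}
```

View pics/scene0.png

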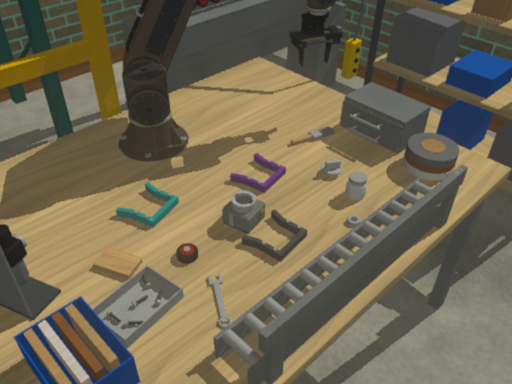

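View pics/side0.png

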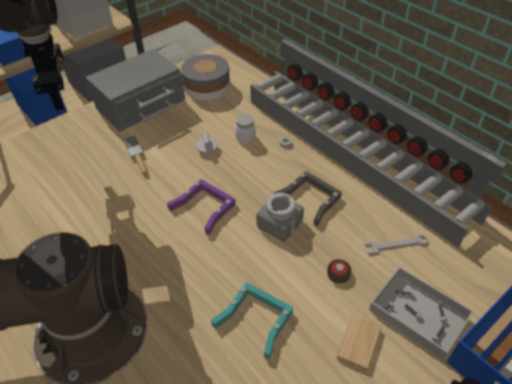

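View pics/wrist0.png

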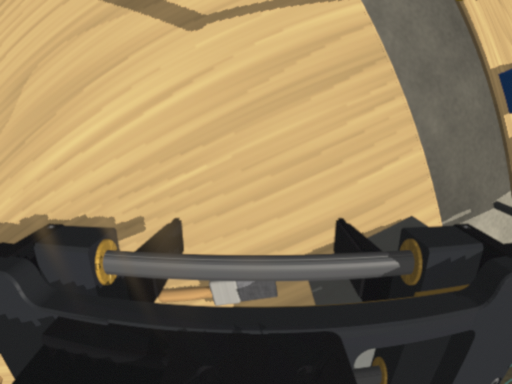

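The scene view shows these candidates:
- **Brackets:** dark grey at (277,238), purple at (260,175) and turquoise at (150,208). The dark one fits; the coloured two are look-alikes.
- **Pot:** at (243,211), at the dark bracket's mouth.
- **Cap:** at (332,170).
- **Roller:** at (187,253).
- **Tin:** at (356,185).

In the side view the pot is at (281,214), the cap at (207,145) and the bracket at (315,195). Next I'll take enlarged crops and measure.

Run:
```python
import numpy as np,cv2
from h import cloud,onz
a={}
for n,(x0,y0,x1,y1) in dict(scene=(200,140,380,275),side=(180,115,360,250)).items():
    z=np.load(n+'0.npz'); c=dict(vfov=float(z['vfov']),cx=float(z['cx']),cy=float(z['cy']),world_from_camera=z['T'])
    im=z['im'];P=cloud(c,z['d'])
    a[n]=cv2.resize(im[y0:y1,x0:x1],None,fx=4.4,fy=4.4,interpolation=cv2.INTER_CUBIC); cv2.imwrite(f'pics/{n}crop.png',a[n])
    # top-down height map of cloud
    W=P[(z['d']>0)]; C=im[z['d']>0]
    m=(W[:,0]>250)&(W[:,0]<1000)&(W[:,1]>-450)&(W[:,1]<350)&(W[:,2]>8)&(W[:,2]<120)
    W=W[m];C=C[m]; pic=np.full((600,560,3),255,np.uint8)
    print(n,'table z',np.median(P[200:260,100:200,2]) )
    # top-down: 1.33 mm px; x up, y left
    s=0.75
    for p,q in zip(W,C): 
        cv2.circle(pic,(int((350-p[1])*s*0.93),int((1000-p[0])*s)),1,tuple(int(t) for t in q),-1)
    cv2.imwrite(f'pics/{n}top.png',pic)
    for nm,(zl,zh) in dict().items(): pass
    # connected comps in image above z=8
    mk=((P[...,2]>8)&(P[...,2]<110)&(P[...,0]>400)&(P[...,0]<900)&(abs(P[...,1])<450)&(z['d']>0)).astype(np.uint8)
    k,l,st,ce=cv2.connectedComponentsWithStats(mk)
    for i in range(1,k):
        if st[i,4]>40:
            q=P[l==i]; print(i,st[i],'ctr',np.round(q.mean(0)),'min',np.round(q.min(0)),'max',np.round(q.max(0)),im[l==i].mean(0).round())
```

```text
scene table z 0.8191050295568516
3 [239 159  47  32 484] ctr [455. 127.  21.] min [400.  57.   8.] max [496. 208.  33.] [102.  70.  99.]
4 [322 159  20  16 256] ctr [582. 316.  31.] min [543. 287.  10.] max [611. 354.  52.] [113. 121. 125.]
6 [345 171  22  29 501] ctr [711. 272.  51.] min [673. 249.   8.] max [737. 316.  80.] [111. 121. 123.]
7 [ 213  177  219  180 5108] ctr [856. -74.  64.] min [ 758. -421.    8.] max [900. 419.  86.] [ 95. 104. 105.]
9 [ 222  190   43   42 1247] ctr [558. -68.  55.] min [ 501. -113.    8.] max [600.   5.  88.] [88. 97. 99.]
10 [241 209  66  51 881] ctr [683. -49.  22.] min [ 592. -130.    8.] max [740.  32.  34.] [67. 78. 82.]
12 [176 243  22  19 333] ctr [ 549. -274.   22.] min [ 514. -302.    8.] max [ 574. -240.   35.] [54. 69. 96.]
13 [102 249  40  29 627] ctr [ 454. -419.   18.] min [ 400. -450.    8.] max [ 504. -374.   27.] [ 91. 139. 173.]
14 [128 265  55  50 671] ctr [ 592. -402.   23.] min [ 519. -450.    8.] max [ 664. -367.   40.] [ 96. 105. 108.]
26 [154 289   9  15  57] ctr [ 618. -419.   14.] min [ 599. -436.    8.] max [ 633. -398. 
[... 439 characters left out ...]
 [794. 198.  20.] [115. 125. 130.]
9 [ 256  171   86   70 2327] ctr [578. -59.  45.] min [ 482. -128.    8.] max [735.  34.  88.] [79. 85. 90.]
10 [185 179  51  45 633] ctr [451. 130.  22.] min [400.  60.   8.] max [493. 210.  37.] [99. 68. 97.]
47 [327 259  25  23 451] ctr [ 536. -272.   22.] min [ 509. -299.    8.] max [ 571. -239.   33.] [51. 62. 91.]
48 [369 267  62  57 660] ctr [ 592. -405.   23.] min [ 518. -450.    8.] max [ 664. -367.   40.] [ 89.  96. 100.]
50 [395 290  19   7  70] ctr [ 613. -417.   14.] min [ 595. -433.    8.] max [ 630. -398.   21.] [85. 90. 92.]
54 [ 341  315   41   43 1031] ctr [ 447. -419.   17.] min [ 400. -450.   12.] max [ 501. -373.   23.] [104. 141. 169.]
```

View pics/scenecrop.png

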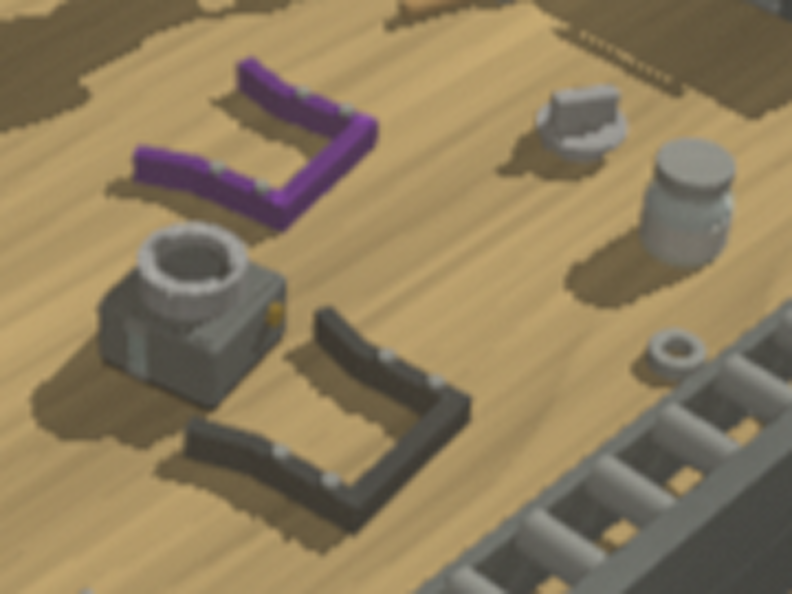

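View pics/sidecrop.png

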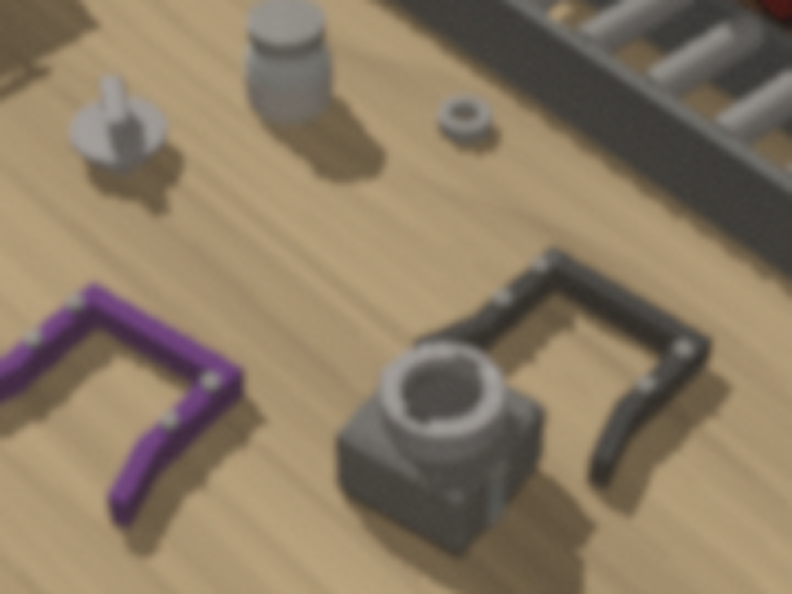

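The crops confirm it: the dark fork has the pot at its mouth, and the cap has a bar grip on a flange. I'll measure poses from point clouds and edges.

Run:
```python
import numpy as np,cv2
from h import cloud,onz
pic=np.full((600,800,3),255,np.uint8)
for n,col in (('scene',(0,0,200)),('side',(200,0,0))):
    z=np.load(n+'0.npz'); c=dict(vfov=float(z['vfov']),cx=float(z['cx']),cy=float(z['cy']),world_from_camera=z['T'])
    P=cloud(c,z['d'])
    def sel(x0,x1,y0,y1,z0,z1):
        m=(P[...,0]>x0)&(P[...,0]<x1)&(P[...,1]>y0)&(P[...,1]<y1)&(P[...,2]>z0)&(P[...,2]<z1)&(z['d']>0); return P[m]
    s=3
    for p in sel(480,760,-150,50,21,31): cv2.circle(pic,(int((50-p[1])*s),int((760-p[0])*s*0.7)),2,col,-1)
    rim=sel(490,620,-120,10,80,90)[:,:2]; (cx,cy),r=cv2.minEnclosingCircle(rim.astype(np.float32)); print(n,'rim',cx,cy,r,len(rim))
    st=sel(660,760,-150,50,22,31)[:,:2]; print('bracket rect',cv2.minAreaRect(st.astype(np.float32)),len(st))
    bt=sel(530,630,270,370,44,56)
    print('bar top',cv2.minAreaRect(bt[:,:2].astype(np.float32)),bt.mean(0),len(bt))
    fl=sel(520,650,250,380,12,30)[:,:2]; print('flange',cv2.minEnclosingCircle(fl.astype(np.float32)))
    tp=sel(490,620,-130,10,56,64)[:,:2]; print('tanktop',cv2.minAreaRect(tp.astype(np.float32)),len(tp))
cv2.imwrite('pics/br.png',pic)
```

```text
scene rim 539.7034912109375 -55.14597702026367 40.548309326171875 192
bracket rect ((693.1605224609375, -39.23982238769531), (78.65288543701172, 137.92401123046875), 5.69842004776001) 362
bar top ((577.47021484375, 322.3332214355469), (51.560882568359375, 22.29691505432129), 55.89029312133789) [577.22158061 320.97307042  48.19191297] 59
flange ((578.8160400390625, 321.4120788574219), 35.6576042175293)
tanktop ((545.0318603515625, -58.18967819213867), (92.16840362548828, 98.28629302978516), 12.973251342773438) 261
side rim 538.2352294921875 -52.39274597167969 38.65055465698242 253
bracket rect ((692.1804809570312, -37.75824737548828), (75.97651672363281, 132.09967041015625), 6.662842750549316) 340
bar top ((573.5693969726562, 325.53582763671875), (58.11748123168945, 15.79875373840332), 59.34366989135742) [571.93851078 323.10025704  49.33097932] 61
flange ((573.2342529296875, 324.4227294921875), 36.29097366333008)
tanktop ((536.1199951171875, -54.90627670288086), (92.5827407836914, 96.1793441772461), 17.41824722290039) 346
```

View pics/br.png

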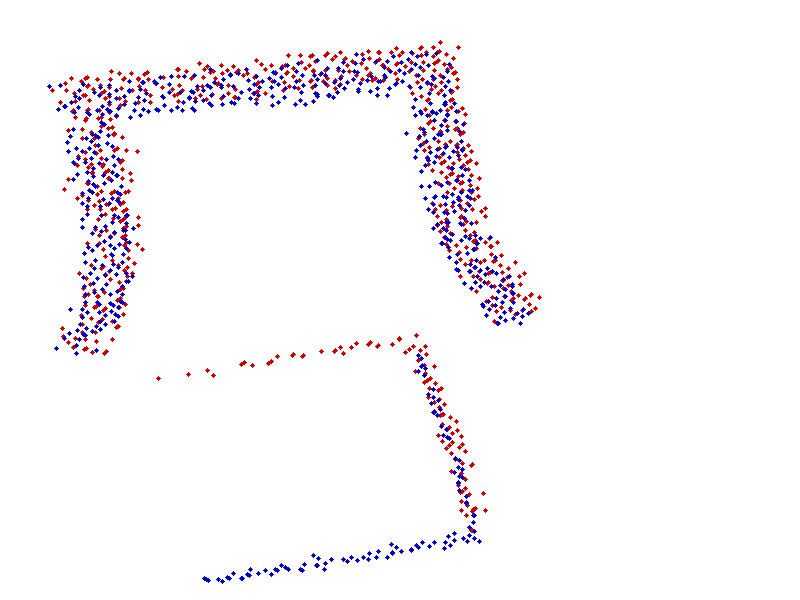

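```bash
cat >> h.py <<'E'
from scipy.spatial.transform import Rotation as Ro
def rel(p,yaw):
    "row to reach world TCP p (mm), yaw deg, tool down"
    s=env.state(); R0=Ro.from_euler('xyz',s['tcp_rot']); R1=Ro.from_euler('xyz',[np.pi,0,np.radians(yaw)])
    rv=(R0.inv()*R1).as_rotvec(); t=R0.inv().apply(np.array(p)-s['eef_pos'])/1000
    print('row',rv.round(4).tolist(),t.round(4).tolist(),'| pos',s['eef_pos'].round(1),'yaw',np.degrees(s['tcp_rot']).round(2),'F',s['ft_force'].round(1),'t',s['t'],'op',round(s['opening'],3),'q6',s['joints'][5].round(2))
E
python3 -c "
from h import *
rel([627,-114,260],96)"
```

```text
row [-0.0008, 0.0004, 1.0323] [-0.6169, -0.4648, -0.0455] | pos [262.6 567.  214.2] yaw [-179.95   -0.    155.15] F [-0.   0.3  0.1] t 0.15 op 1.001 q6 -0.11
```

Emit:
arm_command:
  targets:
    - [[0,0,1.032],[-0.617,-0.465,-0.046],0]
    - [[0,0,1.032],[-0.617,-0.465,-0.046],0]
    - [[0,0,1.032],[-0.617,-0.465,-0.046],0]
    - [[0,0,1.032],[-0.617,-0.465,-0.046],0]
    - [[0,0,1.032],[-0.617,-0.465,-0.046],0]
    - [[0,0,1.032],[-0.617,-0.465,-0.046],0]
    - [[0,0,1.032],[-0.617,-0.465,-0.046],0]
    - [[0,0,1.032],[-0.617,-0.465,-0.046],0]

```text
t: 0.95
eef_pos: [451.6, 213.1, 238.6]
tcp_rot: [3.141, -0.0, 1.671]
ft_force: [0.3, 1.0, 0.2]
opening: 1.001
```

```bash
python3 -c "
from h import *
rel([627,-114,260],96)"
```

```text
row [0.0002, -0.0002, -0.0043] [-0.3431, 0.1418, -0.0214] | pos [451.6 213.1 238.6] yaw [ 1.7999e+02 -1.0000e-02  9.5750e+01] F [0.3 1.  0.2] t 0.95 op 1.001 q6 0.21
```

Emit:
arm_command:
  targets:
    - [[0,0,0],[-0.343,0.142,-0.021],0]
    - [[0,0,0],[-0.343,0.142,-0.021],0]
    - [[0,0,0],[-0.343,0.142,-0.021],0]
    - [[0,0,0],[-0.343,0.142,-0.021],0]
    - [[0,0,0],[-0.343,0.142,-0.021],0]
    - [[0,0,0],[-0.343,0.142,-0.021],0]
    - [[0,0,0],[-0.343,0.142,-0.021],0]
    - [[0,0,0],[-0.343,0.142,-0.021],0]

```text
t: 1.75
eef_pos: [629.4, -114.9, 258.9]
tcp_rot: [3.142, 0.0, 1.673]
ft_force: [-1.1, 0.2, -0.6]
opening: 0.999
```

```bash
cat >> h.py <<'E'
def wrist(name):
    c=get_calibration('wrist'); im,d=read_camera('wrist'); cv2.imwrite(f'pics/{name}.png',im)
    np.savez(f'{name}.npz',im=im,d=d,T=c['world_from_camera'],vfov=c['vfov'],cx=c['cx'],cy=c['cy']); return c,im,d
def load(n):
    z=np.load(n+'.npz'); return dict(vfov=float(z['vfov']),cx=float(z['cx']),cy=float(z['cy']),world_from_camera=z['T']),z['im'],z['d']
def fz(c,u,v,z):
    "fisheye pixel(s) to plane z"
    f=192/np.tan(np.radians(c['vfov'])/2); T=np.array(c['world_from_camera'])
    u=np.asarray(u,float)-c['cx']; v=np.asarray(v,float)-c['cy']; r=np.hypot(u,v)+1e-9; th=r/f
    d=np.stack([np.sin(th)*u/r,np.sin(th)*v/r,np.cos(th)],-1)@T[:3,:3].T
    return T[:3,3]+d*((z-T[2,3])/d[...,2])[...,None]
def fcloud(c,dep):
    f=192/np.tan(np.radians(c['vfov'])/2); T=np.array(c['world_from_camera'])
    v,u=np.mgrid[0:384,0:512]; u=u-c['cx'];v=v-c['cy'];r=np.hypot(u,v)+1e-9;th=r/f
    P=np.stack([np.tan(th)*u/r*dep,np.tan(th)*v/r*dep,dep],-1)
    return P@T[:3,:3].T+T[:3,3]
E
python3 -c "
from h import *
rel([627,-114,260],96)
c,im,d=wrist('w1'); print(np.round(c['world_from_camera'],3))
P=fcloud(c,d); print(np.median(P[20:60,200:300,2]))
"
```

```text
row [0.0, 0.0004, -0.0022] [0.0012, -0.0023, -0.0011] | pos [ 629.4 -114.9  258.9] yaw [1.800e+02 2.000e-02 9.587e+01] F [-1.1  0.2 -0.6] t 1.75 op 0.999 q6 -0.39
[[ 9.95000e-01  9.90000e-02  2.30000e-02  6.23487e+02]
 [ 1.01000e-01 -9.66000e-01 -2.40000e-01 -4.76800e+01]
 [-1.00000e-03  2.41000e-01 -9.71000e-01  4.29430e+02]
 [ 0.00000e+00  0.00000e+00  0.00000e+00  1.00000e+00]]
0.6796880936948639
```

View pics/w1.png

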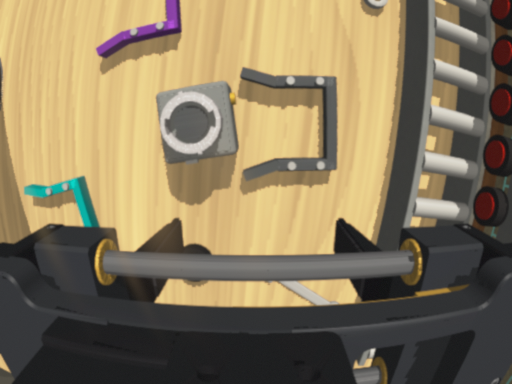

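The wrist view shows the pot at (197,122) with its neck ring at (191,122), and the dark bracket with its stop near column 330 and cheeks near rows 82 and 165. Now I'll measure both.

Run:
```python
from h import *
c,im,d=load('w1')
g=im.max(2).astype(int); P=fcloud(c,d)
# bracket: depth height 15..34
m=((P[...,2]>18)&(P[...,2]<34)).astype(np.uint8); m[200:]=0; m[:, :238]=0; m[:,345:]=0
m[:60]=0
m=cv2.morphologyEx(m,cv2.MORPH_OPEN,np.ones((2,2)))
v,u=np.nonzero(m); Q=fz(c,u,v,26)[:,:2]; print(len(Q))
# fork approx frame
for yaw in [6.2]:
    ax=np.array([np.cos(np.radians(yaw)),np.sin(np.radians(yaw))]); ay=np.array([-ax[1],ax[0]])
a=Q@ax;b=Q@ay
amax=np.percentile(a,99.5)
# inner face of stop: rows b in the middle
bm=(b.min()+b.max())/2
def fit(A,B): k=np.polyfit(A,B,1); r=B-np.polyval(k,A); k=np.polyfit(A[abs(r)<3],B[abs(r)<3],1); return k,np.std(r)
mid=abs(b-bm)<42
bins=np.arange(bm-42,bm+42,4)
inn=[];out=[]
for q in bins:
    s=mid&(abs(b-q)<2)&(a>amax-40)
    if s.any(): inn.append((q,a[s].min())); out.append((q,a[s].max()))
inn=np.array(inn);out=np.array(out)
ki,_=fit(*inn.T);ko,_=fit(*out.T); print('stop inner',np.polyval(ki,bm),'slope deg',np.degrees(np.arctan(ki[0])),'outer',np.polyval(ko,bm),np.degrees(np.arctan(ko[0])))
ai=np.polyval(ki,bm)
L=[];Rr=[]
for q in np.arange(ai-62,ai-6,4):
    s=abs(a-q)<2
    l=b[s&(b>bm)]; r=b[s&(b<bm)]
    L.append((q,l.min(),l.max())); Rr.append((q,r.max(),r.min()))
L=np.array(L);Rr=np.array(Rr)
for nm,X in (('L',L),('R',Rr)):
    for j in (1,2):
        k,_=fit(X[:,0],X[:,j]); print(nm,j,np.polyval(k,ai-49),np.degrees(np.arctan(k[0])))
print('bm',bm,'ai',ai)
bc=(np.polyval(fit(L[:,0],L[:,1])[0],ai-49)+np.polyval(fit(Rr[:,0],Rr[:,1])[0],ai-49))/2
print('seat',(ai-49)*ax+bc*ay)
# neck
bright=((g>150)&(np.ptp(im.astype(int),axis=2)<25)).astype(np.uint8); bright[:80]=0;bright[160:]=0;bright[:,:155]=0;bright[:,225:]=0
cn=max(cv2.findContours(bright,cv2.RETR_EXTERNAL,cv2.CHAIN_APPROX_NONE)[0],key=cv2.contourArea)[:,0]
q=fz(c,cn[:,0],cn[:,1],84)[:,:2].astype(np.float32); print('rim',cv2.fitEllipse(q),cv2.minEnclosingCircle(q))
mt=((P[...,2]>52)&(P[...,2]<95)).astype(np.uint8); mt[180:]=0;mt[:,:150]=0;mt[:,245:]=0
tt=((P[...,2]>54)&(P[...,2]<66)).astype(np.uint8)*mt
v,u=np.nonzero(tt); q=fz(c,u,v,60)[:,:2].astype(np.float32); print('tank',cv2.minAreaRect(q))
print('rim z',np.median(P[...,2][bright>0]))
```

```text
3051
stop inner 707.113524247964 slope deg -1.2171488258359766 outer 723.1459186485506 -1.201031892333404
L 1 -64.57666684710222 0.7373704896967175
L 2 -49.10865862525021 0.8941739214649299
R 1 -164.03677008881215 2.2643065947811425
R 2 -179.3755725650148 0.07676915057227042
bm -116.1476961307003 ai 707.113524247964
seat [666.60924648 -42.56229775]
rim ((542.5863647460938, -45.84065628051758), (78.67350006103516, 87.32835388183594), 157.5394744873047) ((545.792236328125, -39.85179901123047), 49.93729782104492)
tank ((544.1087036132812, -53.82237243652344), (94.04885864257812, 97.48285675048828), 13.297858238220215)
rim z 84.23134512630125
```

Run:
```python
from h import *
c,im,d=load('w1'); P=fcloud(c,d)
m=((P[...,2]>78)&(P[...,2]<92)).astype(np.uint8); m[180:]=0;m[:,:150]=0;m[:,245:]=0
cn=max(cv2.findContours(m,cv2.RETR_EXTERNAL,cv2.CHAIN_APPROX_NONE)[0],key=cv2.contourArea)[:,0]
q=fz(c,cn[:,0],cn[:,1],84)[:,:2].astype(np.float32); print('rim',cv2.fitEllipse(q),cv2.minEnclosingCircle(q),P[...,2][m>0].mean())
cv2.imwrite('pics/w1c.png',cv2.resize(im[70:190,140:345],None,fx=3.9,fy=3.9,interpolation=cv2.INTER_CUBIC))
```

```text
rim ((542.6615600585938, -52.635704040527344), (72.49202728271484, 74.2156982421875), 42.39286804199219) ((542.9417724609375, -52.50553512573242), 39.56704330444336) 83.37580181223682
```

View pics/w1c.png

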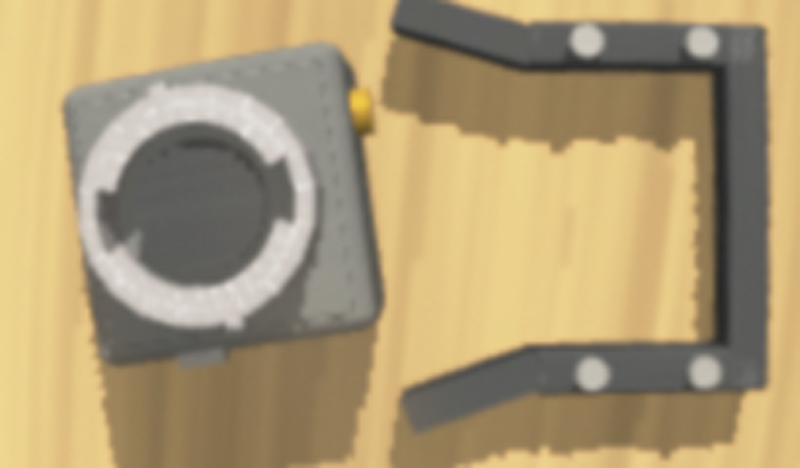

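```bash
python3 -c "
from h import *
rel([542.7,-52.6,110],103.5)"
```

```text
row [-0.0, 0.0007, -0.1339] [0.0723, -0.0804, 0.1486] | pos [ 630.  -116.2  258.7] yaw [1.800e+02 4.000e-02 9.583e+01] F [-2.2 -2.3 -0.8] t 1.8 op 1.0 q6 -0.39
```

Emit:
arm_command:
  targets:
    - [[0,0,-0.134],[0.0723,-0.08,0.1],0]
    - [[0,0,-0.134],[0.0723,-0.08,0.12],0]
    - [[0,0,-0.134],[0.0723,-0.08,0.1486],0]
    - [[0,0,-0.134],[0.0723,-0.08,0.1486],0]
    - [[0,0,-0.134],[0.0723,-0.08,0.1486],0]
    - [[0,0,-0.134],[0.0723,-0.08,0.1486],0]

```text
t: 2.4
eef_pos: [541.9, -47.8, 111.6]
tcp_rot: [3.141, 0.0, 1.81]
ft_force: [-0.1, -0.6, 0.4]
opening: 1.002
```

```bash
python3 -c "
from h import *
rel([542.7,-52.6,66],103.5)
c,im,d=wrist('w2')"
```

```text
row [0.0004, 0.0002, 0.0038] [-0.0048, -0.0004, 0.0456] | pos [541.9 -47.8 111.6] yaw [1.7998e+02 1.0000e-02 1.0372e+02] F [-0.1 -0.6  0.4] t 2.4 op 1.002 q6 -0.45
```

View pics/w2.png

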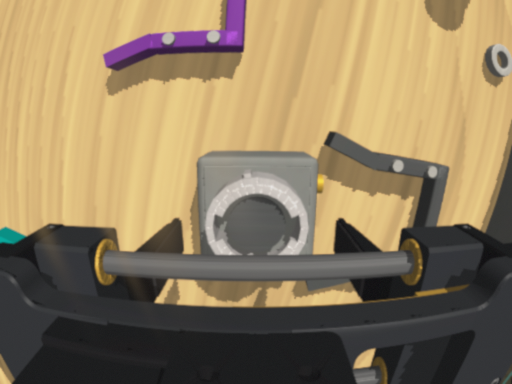

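The neck at (257,215) sits between the fingers. I'll descend and grip it.

Emit:
arm_command:
  targets:
    - [[0,0,0.004],[-0.0045,0,0.03],0]
    - [[0,0,0.004],[-0.0045,0,0.0455],0]
    - [[0,0,0.004],[-0.0045,0,0.0455],0]
    - [[0,0,0.004],[-0.0045,0,0.0455],0]

```text
t: 2.85
eef_pos: [543.3, -52.5, 66.7]
tcp_rot: [3.14, 0.001, 1.805]
ft_force: [0.6, 0.1, -0.2]
opening: 0.999
```

```bash
python3 -c "
from h import *
rel([542.7,-52.6,66],103.5)"
```

```text
row [0.0019, 0.0008, -0.0009] [0.0001, -0.0006, 0.0007] | pos [543.3 -52.5  66.7] yaw [1.7989e+02 5.0000e-02 1.0345e+02] F [ 0.6  0.1 -0.2] t 2.85 op 0.999 q6 -0.45
```

Emit:
arm_command:
  targets:
    - [[0,0,0],[0,0,0],70]
    - [[0,0,0],[0,0,0],70]
    - [[0,0,0],[0,0,0],70]
    - [[0,0,0],[0,0,0],70]
    - [[0,0,0],[0,0,0],70]

```text
t: 3.35
eef_pos: [542.1, -52.1, 65.9]
tcp_rot: [3.141, 0.0, 1.806]
ft_force: [-2.1, -0.8, 6.8]
opening: 0.766
```

```bash
python3 -c "
from h import *
rel([666-30*.992,-42.6-30*.125,66],97.2)"
```

```text
row [0.0002, 0.0001, 0.1095] [-0.0164, 0.0929, -0.0001] | pos [542.1 -52.1  65.9] yaw [1.7999e+02 1.0000e-02 1.0347e+02] F [-2.1 -0.8  6.8] t 3.35 op 0.766 q6 -0.45
```

Emit:
arm_command:
  targets:
    - [[0,0,0.05],[-0.003,0.012,0],70]
    - [[0,0,0.109],[-0.006,0.025,0],70]
    - [[0,0,0.109],[-0.009,0.04,0],70]
    - [[0,0,0.109],[-0.0115,0.055,0],70]
    - [[0,0,0.109],[-0.0135,0.07,0],70]
    - [[0,0,0.109],[-0.015,0.082,0],70]
    - [[0,0,0.109],[-0.0164,0.093,0],70]
    - [[0,0,0.109],[-0.0164,0.093,0],70]

```text
t: 4.15
eef_pos: [637.3, -46.2, 65.9]
tcp_rot: [3.141, 0.0, 1.697]
ft_force: [1.5, 1.3, 6.1]
opening: 0.766
```

```bash
python3 -c "
from h import *
rel([666,-42.6,66],97.2)
wrist('w3')"
```

```text
row [0.0009, 0.0001, 0.0006] [-0.0001, 0.029, -0.0] | pos [637.3 -46.2  65.9] yaw [1.7995e+02 1.0000e-02 9.7230e+01] F [1.5 1.3 6.1] t 4.15 op 0.766 q6 -0.3
```

View pics/w3.png

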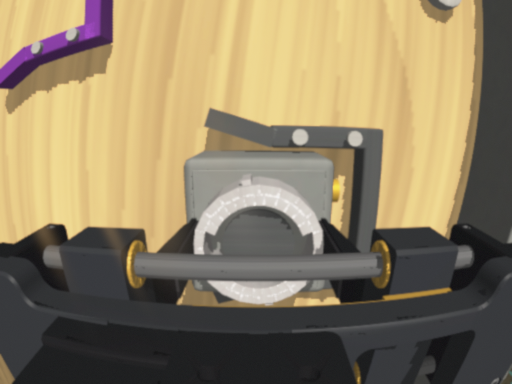

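The pot is square in the mouth, with its side at row 152 parallel to the cheek at row 147 and no side load. I'll push it home slowly.

Emit:
arm_command:
  targets:
    - [[0,0,0],[0,0.005,0],70]
    - [[0,0,0],[0,0.01,0],70]
    - [[0,0,0],[0,0.015,0],70]
    - [[0,0,0],[0,0.02,0],70]
    - [[0,0,0],[0,0.023,0],70]
    - [[0,0,0],[0,0.025,0],70]

```text
t: 4.8
eef_pos: [659.8, -43.2, 65.9]
tcp_rot: [-3.138, -0.0, 1.697]
ft_force: [-10.5, -1.1, 12.1]
opening: 0.765
```

Emit:
arm_command:
  targets:
    - [[0,0,0],[0,0.001,0],70]
    - [[0,0,0],[0,0.002,0],70]
    - [[0,0,0],[0,0.003,0],70]
    - [[0,0,0],[0,0.004,0],70]

```text
t: 5.2
eef_pos: [663.6, -42.8, 65.9]
tcp_rot: [-3.138, -0.0, 1.697]
ft_force: [-10.9, -1.0, 11.1]
opening: 0.767
```

Emit:
arm_command:
  targets:
    - [[0,0,0],[0,0.001,0],70]
    - [[0,0,0],[0,0.002,0],70]
    - [[0,0,0],[0,0.003,0],70]

```text
t: 5.5
eef_pos: [666.6, -42.4, 65.9]
tcp_rot: [-3.138, -0.0, 1.697]
ft_force: [-9.8, -1.9, 11.5]
opening: 0.765
```

```bash
python3 -c "
from h import *
rel([668,-42.6,66],97.2)
wrist('w4')
im,d=read_camera('scene'); c=get_calibration('scene');cv2.imwrite('pics/s4.png',cv2.resize(im[170:280,200:340],None,fx=5,fy=5,interpolation=cv2.INTER_CUBIC))"
```

```text
row [-0.0033, -0.0005, 0.0006] [-0.0004, 0.0013, -0.0001] | pos [666.6 -42.4  65.9] yaw [-1.7981e+02 -3.0000e-02  9.7230e+01] F [-9.8 -1.9 11.5] t 5.5 op 0.765 q6 -0.29
```

View pics/w4.png

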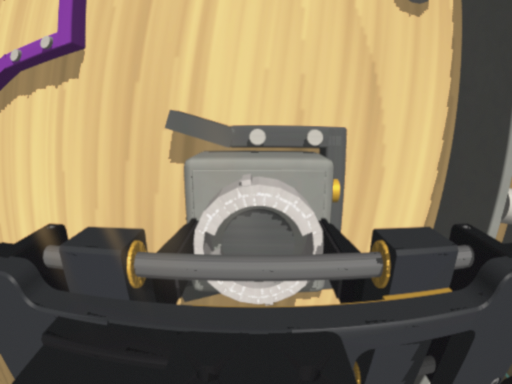

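View pics/s4.png

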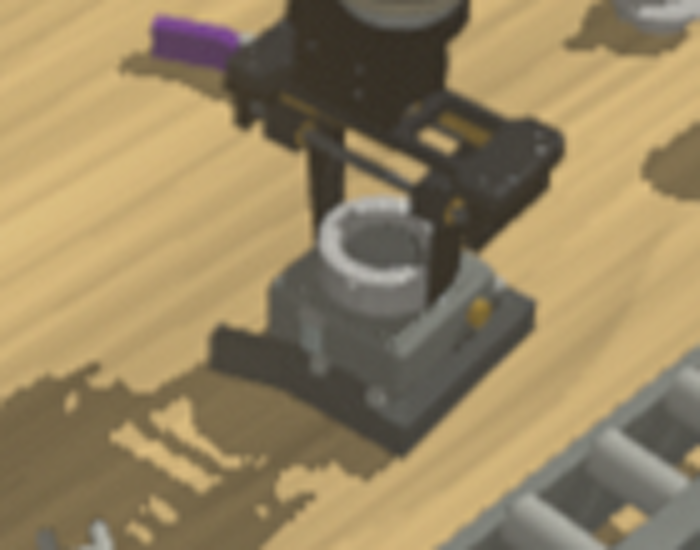

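Emit:
arm_command:
  targets:
    - [[0,0,0],[0,0.001,0],70]
    - [[0,0,0],[0,0.002,0],70]

```text
t: 5.8
eef_pos: [667.1, -42.4, 66.0]
tcp_rot: [-3.135, -0.001, 1.698]
ft_force: [-22.0, -4.3, 18.9]
opening: 0.771
```

Emit:
arm_command:
  targets:
    - [[0,0,0],[0,0.001,0],70]
    - [[0,0,0],[0,0.002,0],70]

```text
t: 6.0
eef_pos: [667.4, -42.5, 66.2]
tcp_rot: [-3.131, -0.001, 1.698]
ft_force: [-30.4, -7.8, 24.7]
opening: 0.767
```

The force rises at x≈667, so the pot is on the stop. I'll relieve the load, open and rise.

Emit:
arm_command:
  targets:
    - [[0,0,0],[0,-0.002,0],70]
    - [[0,0,0],[0,-0.0035,0],70]
    - [[0,0,0],[0,-0.0035,0],0]
    - [[0,0,0],[0,-0.0035,0],0]
    - [[0,0,0],[0,-0.0035,0],0]
    - [[0,0,0],[0,-0.0035,-0.02],0]
    - [[0,0,0],[0,-0.0035,-0.06],0]
    - [[0,0,0],[0,-0.0035,-0.1],0]

```text
t: 6.8
eef_pos: [668.5, -42.1, 165.8]
tcp_rot: [-3.14, -0.001, 1.697]
ft_force: [0.5, -0.8, -0.4]
opening: 0.995
```

```bash
python3 -c "
from h import *
rel([672,-107,230],97.2)"
```

```text
row [-0.0014, -0.0006, 0.0004] [-0.0648, -0.0047, -0.0642] | pos [668.5 -42.1 165.8] yaw [-1.7992e+02 -3.0000e-02  9.7220e+01] F [ 0.5 -0.8 -0.4] t 6.8 op 0.995 q6 -0.29
```

Emit:
arm_command:
  targets:
    - [[0,0,0],[-0.04,0,-0.04],0]
    - [[0,0,0],[-0.065,0,-0.064],0]
    - [[0,0,0],[-0.065,0,-0.064],0]
    - [[0,0,0],[-0.065,0,-0.064],0]
    - [[0,0,0],[-0.065,0,-0.064],0]

```text
t: 7.3
eef_pos: [676.3, -105.9, 227.9]
tcp_rot: [-3.14, -0.001, 1.697]
ft_force: [0.4, 0.4, -0.2]
opening: 0.998
```

```bash
cat > pot.py <<'E'
from h import *
import sys
def meas(n):
    c,im,d=load(n); P=fcloud(c,d)
    m=((P[...,2]>78)&(P[...,2]<92)).astype(np.uint8); m[215:]=0; m[:,:150]=0;m[:,360:]=0
    cn=max(cv2.findContours(m,cv2.RETR_EXTERNAL,cv2.CHAIN_APPROX_NONE)[0],key=cv2.contourArea)[:,0]
    q=fz(c,cn[:,0],cn[:,1],84)[:,:2].astype(np.float32); print('rim',cv2.fitEllipse(q),cv2.minEnclosingCircle(q),P[...,2][m>0].mean())
    tt=((P[...,2]>54)&(P[...,2]<66)).astype(np.uint8); tt[215:]=0;tt[:,:150]=0;tt[:,360:]=0
    v,u=np.nonzero(tt); q=fz(c,u,v,60)[:,:2].astype(np.float32); print('tank',cv2.minAreaRect(q))
if __name__=='__main__':
    n=sys.argv[1]; s=env.state(); print(s['eef_pos'],s['tcp_rot'],s['t']); wrist(n); meas(n)
E
python3 pot.py w5; python3 -c "
import cv2;im=cv2.imread('pics/w5.png');cv2.imwrite('pics/w5c.png',cv2.resize(im[20:220,150:410],None,fx=3,fy=3,interpolation=cv2.INTER_CUBIC))"
```

```text
[ 676.2994301  -105.8555628   227.87398259] [-3.13968692e+00 -1.07134587e-03  1.69723847e+00] 7.3
rim ((667.3114013671875, -42.855224609375), (72.0547866821289, 73.533447265625), 3.5032572746276855) ((667.378662109375, -42.66168212890625), 39.51035690307617) 83.6241828997495
tank ((667.2196655273438, -44.44437026977539), (93.70791625976562, 96.88236999511719), 7.1751837730407715)
```

View pics/w5c.png

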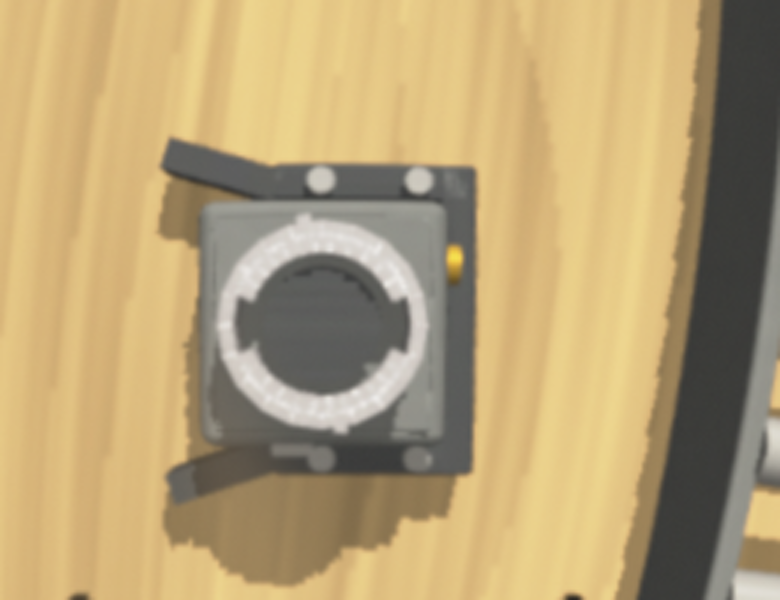

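The pot is home: neck at (667.3,-42.8), tank yaw 7.2°, and slots and ribs seen as described. Next I'll look at the cap from above.

```bash
python3 -c "
from h import *
rel([540,267,215],57.5)"
```

```text
row [-0.0024, -0.0003, 0.6941] [0.3869, -0.0881, 0.0134] | pos [ 676.4 -105.7  227.8] yaw [-1.7988e+02 -6.0000e-02  9.7270e+01] F [ 0.7 -0.5 -0.2] t 7.35 op 0.999 q6 -0.38
```

Emit:
arm_command:
  targets:
    - [[0,0,0.694],[0.387,-0.088,0.013],0]
    - [[0,0,0.694],[0.387,-0.088,0.013],0]
    - [[0,0,0.694],[0.387,-0.088,0.013],0]
    - [[0,0,0.694],[0.387,-0.088,0.013],0]
    - [[0,0,0.694],[0.387,-0.088,0.013],0]
    - [[0,0,0.694],[0.387,-0.088,0.013],0]
    - [[0,0,0.694],[0.387,-0.088,0.013],0]
    - [[0,0,0.694],[0.387,-0.088,0.013],0]

```text
t: 8.15
eef_pos: [539.0, 268.6, 215.4]
tcp_rot: [-3.141, 0.001, 1.004]
ft_force: [1.2, -0.1, 0.5]
opening: 1.001
```

Emit:
arm_command:
  targets:
    - [[0,0,0],[0,0,0],0]
    - [[0,0,0],[0,0,0],0]
    - [[0,0,0],[0,0,0],0]
    - [[0,0,0],[0,0,0],0]

```text
t: 8.55
eef_pos: [541.2, 265.1, 216.1]
tcp_rot: [-3.141, 0.0, 1.001]
ft_force: [0.2, 0.3, -0.5]
opening: 0.999
```

```bash
python3 -c "
from h import *
rel([540,267,215],57.5); wrist('w6')"
```

```text
row [-0.0002, 0.0003, -0.0022] [0.0009, -0.0021, 0.0011] | pos [541.2 265.1 216.1] yaw [-1.7999e+02  2.0000e-02  5.7380e+01] F [ 0.2  0.3 -0.5] t 8.55 op 0.999 q6 0.92
```

View pics/w6.png

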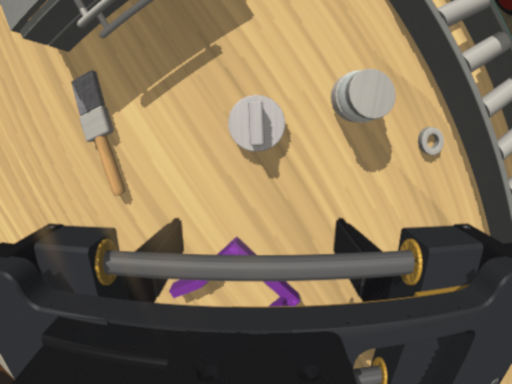

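The cap is at (257,123), with its bar almost vertical in the image, i.e. along tool x. The tin is at (365,95).

```bash
cat > cap.py <<'E'
from h import *
import sys
def meas(n):
    c,im,d=load(n); P=fcloud(c,d)
    w=np.zeros(d.shape,bool); w[80:165,220:300]=1
    m=((P[...,2]>40)&(P[...,2]<58)&w).astype(np.uint8)
    v,u=np.nonzero(m); q=fz(c,u,v,50)[:,:2].astype(np.float32); r=cv2.minAreaRect(q); print('bar',r,len(q),P[m>0].mean(0))
    x=q-q.mean(0); U,S,V=np.linalg.svd(x,full_matrices=False); print('PCA yaw',np.degrees(np.arctan2(V[0,1],V[0,0]))%180,q.mean(0))
    m=((P[...,2]>14)&(P[...,2]<58)&w).astype(np.uint8)
    fl=(m>0)&(P[...,2]<30); v,u=np.nonzero(fl); q=fz(c,u,v,22)[:,:2].astype(np.float32); print('flange',cv2.minEnclosingCircle(q),cv2.fitEllipse(cv2.convexHull(q)))
if __name__=='__main__': meas(sys.argv[1])
E
python3 cap.py w6; python3 -c "
import cv2;im=cv2.imread('pics/w6.png');cv2.imwrite('pics/w6c.png',cv2.resize(im[75:175,205:310],None,fx=5,fy=5,interpolation=cv2.INTER_CUBIC))"
```

```text
bar ((576.924072265625, 324.6535339355469), (51.42753219604492, 16.152841567993164), 59.36286926269531) 646 [576.88191096 324.63988381  50.07312714]
PCA yaw 59.37113 [576.8818  324.64203]
flange ((576.2890625, 324.9532165527344), 34.91062927246094) ((576.4886474609375, 324.7776794433594), (68.79198455810547, 68.9299545288086), 86.1318130493164)
```

View pics/w6c.png

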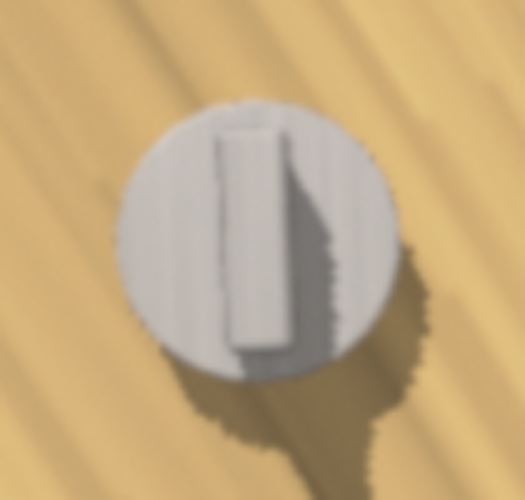

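```bash
python3 -c "
from h import *
rel([576.7,324.7,80],59.4)"
```

```text
row [-0.0001, 0.0001, -0.0355] [0.0693, -0.0023, 0.1362] | pos [541.3 265.1 216.2] yaw [-1.7999e+02  1.0000e-02  5.7360e+01] F [-0.5  0.5  0.6] t 8.6 op 1.001 q6 0.92
```

Emit:
arm_command:
  targets:
    - [[0,0,-0.0355],[0.045,-0.0015,0.03],0]
    - [[0,0,-0.0355],[0.0693,-0.0023,0.07],0]
    - [[0,0,-0.0355],[0.0693,-0.0023,0.11],0]
    - [[0,0,-0.0355],[0.0693,-0.0023,0.136],0]
    - [[0,0,-0.0355],[0.0693,-0.0023,0.136],0]
    - [[0,0,-0.0355],[0.0693,-0.0023,0.136],0]
    - [[0,0,-0.0355],[0.0693,-0.0023,0.136],0]

```text
t: 9.3
eef_pos: [577.3, 325.7, 82.3]
tcp_rot: [3.14, -0.002, 1.038]
ft_force: [0.2, -0.2, 1.1]
opening: 1.0
```

```bash
python3 -c "
from h import *
rel([576.7,324.7,27],59.4);wrist('w7')"
```

```text
row [0.0017, -0.0024, 0.0008] [-0.0013, -0.0001, 0.0553] | pos [577.3 325.7  82.3] yaw [ 1.799e+02 -1.400e-01  5.945e+01] F [ 0.2 -0.2  1.1] t 9.3 op 1.0 q6 0.95
```

View pics/w7.png

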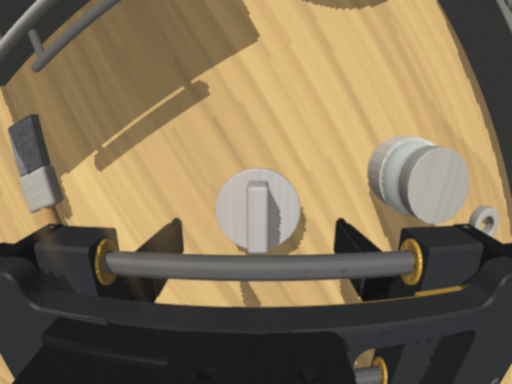

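The bar at (258,215) is centred between the fingers and parallel to the pads. The tin is clear of them.

Emit:
arm_command:
  targets:
    - [[0,0,0],[-0.0013,0,0.025],0]
    - [[0,0,0],[-0.0013,0,0.045],0]
    - [[0,0,0],[-0.0013,0,0.054],0]
    - [[0,0,0],[-0.0013,0,0.054],0]
    - [[0,0,0],[-0.0013,0,0.054],0]
    - [[0,0,0],[-0.0013,0,0.054],0]

```text
t: 9.95
eef_pos: [576.1, 325.0, 27.7]
tcp_rot: [3.14, -0.002, 1.038]
ft_force: [0.2, 0.7, 0.5]
opening: 1.001
```

```bash
python3 -c "
from h import *
rel([576.7,324.7,27],59.4)"
```

```text
row [0.0011, -0.0017, 0.0016] [0.0001, 0.0006, 0.0007] | pos [576.1 325.   27.7] yaw [ 1.7994e+02 -9.0000e-02  5.9490e+01] F [0.2 0.7 0.5] t 9.95 op 1.001 q6 0.95
```

Emit:
arm_command:
  targets:
    - [[0,0,0],[0,0.0005,0.0005],255]
    - [[0,0,0],[0,0.0005,0.0005],255]
    - [[0,0,0],[0,0.0005,0.0005],255]
    - [[0,0,0],[0,0.0005,0.0005],255]
    - [[0,0,0],[0,0.0005,0.0005],255]
    - [[0,0,0],[0,0.0005,0.0005],255]
    - [[0,0,0],[0,0.0005,0.0005],255]
    - [[0,0,0],[0,0.0005,0.0005],255]

```text
t: 10.75
eef_pos: [576.0, 324.4, 25.8]
tcp_rot: [-3.142, -0.0, 1.038]
ft_force: [0.2, -0.5, 0.4]
opening: 0.385
```

Emit:
arm_command:
  targets:
    - [[0,0,0],[0,0,0],255]
    - [[0,0,0],[0,0,0],255]
    - [[0,0,0],[0,0,0],255]

```text
t: 11.05
eef_pos: [576.0, 324.4, 25.8]
tcp_rot: [3.142, -0.0, 1.038]
ft_force: [0.2, -0.2, -0.0]
opening: 0.172
```

Emit:
arm_command:
  targets:
    - [[0,0,0],[0,0,0],255]
    - [[0,0,0],[0,0,0],255]
    - [[0,0,0],[0,0,-0.03],255]
    - [[0,0,0],[0,0,-0.07],255]
    - [[0,0,0],[0,0,-0.11],255]
    - [[0,0,0],[0,0,-0.14],255]
    - [[0,0,0],[0,0,-0.14],255]
    - [[0,0,0],[0,0,-0.14],255]

```text
t: 11.85
eef_pos: [575.7, 324.3, 165.6]
tcp_rot: [3.142, -0.0, 1.038]
ft_force: [-0.7, 0.1, -3.1]
opening: 0.169
```

```bash
python3 -c "
from h import *
rel([667.1,-42.7,165],7.2);wrist('w8')"
```

```text
row [-0.0, -0.0001, 0.9127] [-0.2698, 0.2651, 0.0005] | pos [575.7 324.3 165.6] yaw [ 1.800e+02 -1.000e-02  5.949e+01] F [-0.7  0.1 -3.1] t 11.85 op 0.169 q6 0.95
```

View pics/w8.png

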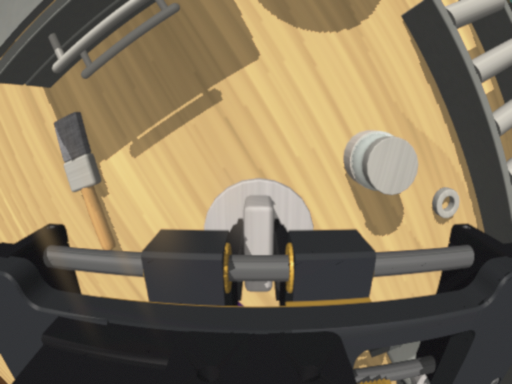

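Emit:
arm_command:
  targets:
    - [[0,0,0.9127],[-0.27,0.265,0],255]
    - [[0,0,0.9127],[-0.27,0.265,0],255]
    - [[0,0,0.9127],[-0.27,0.265,0],255]
    - [[0,0,0.9127],[-0.27,0.265,0],255]
    - [[0,0,0.9127],[-0.27,0.265,0],255]
    - [[0,0,0.9127],[-0.27,0.265,0],255]
    - [[0,0,0.9127],[-0.27,0.265,0],255]
    - [[0,0,0.9127],[-0.27,0.265,0],255]

```text
t: 12.7
eef_pos: [666.9, -46.4, 163.4]
tcp_rot: [-3.141, 0.003, 0.123]
ft_force: [-0.2, 0.1, -2.8]
opening: 0.167
```

Emit:
arm_command:
  targets:
    - [[0,0,0],[0,0,0],255]
    - [[0,0,0],[0,0,0],255]
    - [[0,0,0],[0,0,0],255]
    - [[0,0,0],[0,0,0],255]

```text
t: 13.1
eef_pos: [666.9, -41.4, 165.3]
tcp_rot: [-3.141, 0.001, 0.127]
ft_force: [-0.5, 0.2, -1.5]
opening: 0.167
```

```bash
python3 -c "
from h import *
rel([666.5,-42.8,125],7.2)
wrist('w9')
for n in ('scene','side'):
  im,d=read_camera(n); cv2.imwrite('pics/%s9.png'%n,im); c=get_calibration(n);np.savez(n+'9.npz',im=im,d=d,T=c['world_from_camera'],vfov=c['vfov'],cx=c['cx'],cy=c['cy'])
a=cv2.imread('pics/scene9.png')[130:250,200:320];b=cv2.imread('pics/side9.png')[90:210,240:360]
cv2.imwrite('pics/ss9.png',cv2.resize(np.hstack([a,b]),None,fx=3.3,fy=3.3,interpolation=cv2.INTER_CUBIC))"
```

```text
row [-0.0004, 0.0008, 0.0014] [-0.0005, 0.0014, 0.0403] | pos [666.9 -41.4 165.3] yaw [-1.7998e+02  4.0000e-02  7.2800e+00] F [-0.5  0.2 -1.5] t 13.1 op 0.167 q6 1.28
```

View pics/ss9.png

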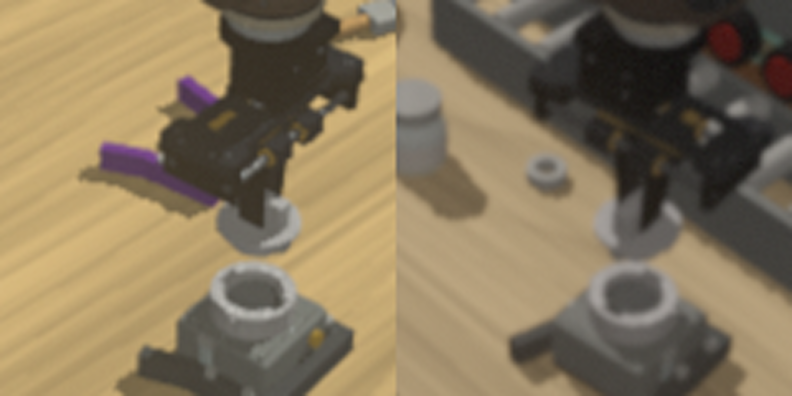

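View pics/w9.png

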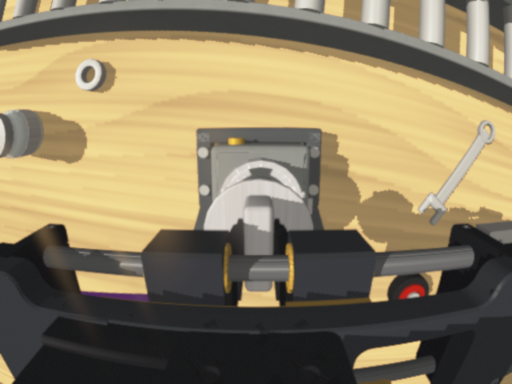

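The cap hangs over the neck with the slots in line. I'll descend to just above the rim.

Emit:
arm_command:
  targets:
    - [[0,0,0],[-0.0005,0.0014,0.025],255]
    - [[0,0,0],[-0.0005,0.0014,0.045],255]
    - [[0,0,0],[-0.0005,0.0014,0.05],255]
    - [[0,0,0],[-0.0005,0.0014,0.05],255]
    - [[0,0,0],[-0.0005,0.0014,0.05],255]
    - [[0,0,0],[-0.0005,0.0014,0.05],255]

```text
t: 13.85
eef_pos: [667.4, -44.1, 117.0]
tcp_rot: [3.141, -0.002, 0.126]
ft_force: [0.4, 0.0, -2.5]
opening: 0.163
```

Run:
```python
from h import *
rel([666.5,-42.8,113],7.2)
for n in ('scene','side'):
  im,d=read_camera(n); cv2.imwrite('pics/%s10.png'%n,im); c=get_calibration(n);np.savez(n+'10.npz',im=im,d=d,T=c['world_from_camera'],vfov=c['vfov'],cx=c['cx'],cy=c['cy'])
a=cv2.imread('pics/scene10.png')[150:250,210:310];b=cv2.imread('pics/side10.png')[110:210,250:350]
cv2.imwrite('pics/ss10.png',cv2.resize(np.hstack([a,b]),None,fx=4,fy=4,interpolation=cv2.INTER_CUBIC))
```

```text
row [0.0004, -0.0017, 0.0001] [-0.0007, -0.0014, 0.004] | pos [667.4 -44.1 117. ] yaw [ 1.7998e+02 -1.0000e-01  7.2000e+00] F [ 0.4  0.  -2.5] t 13.85 op 0.163 q6 1.28
```

View pics/ss10.png

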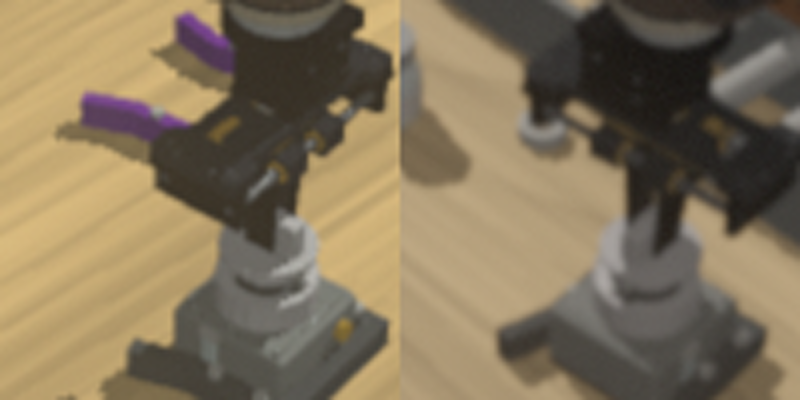

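Emit:
arm_command:
  targets:
    - [[0,0,0],[0,0,0],255]
    - [[0,0,0],[0,0,0],255]
    - [[0,0,0],[0,0,0],255]

```text
t: 14.25
eef_pos: [666.9, -44.2, 115.9]
tcp_rot: [-3.142, -0.0, 0.126]
ft_force: [0.4, 0.8, -1.7]
opening: 0.167
```

Run:
```python
from h import *
rel([666.5,-42.8,113],7.2)
# flange ellipse centre via cloud
for n in ('scene','side'):
    z=np.load(n+'10.npz'); c=dict(vfov=float(z['vfov']),cx=float(z['cx']),cy=float(z['cy']),world_from_camera=z['T'])
    P=cloud(c,z['d']); 
    for nm,lo,hi in (('flange',106,117),('neck',62,83)):
        m=(P[...,2]>lo)&(P[...,2]<hi)&(abs(P[...,0]-667)<50)&(abs(P[...,1]+43)<50)&(z['im'].min(2)>(110 if nm=='flange' else 60)); q=P[m][:,:2]
        A=np.c_[2*q,np.ones(len(q))]; 
        print(n,nm,len(q),q.min(0).round(),q.max(0).round())
```

```text
row [-0.0, -0.0002, -0.0001] [-0.0002, -0.0014, 0.0029] | pos [666.9 -44.2 115.9] yaw [-1.80e+02 -1.00e-02  7.19e+00] F [ 0.4  0.8 -1.7] t 14.25 op 0.167 q6 1.28
scene flange 60 [670. -69.] [703.  -9.]
scene neck 246 [634. -90.] [710.  -3.]
side flange 85 [628. -68.] [699.  -9.]
side neck 239 [622. -84.] [706.  -4.]
```

Emit:
arm_command:
  targets:
    - [[0,0,0],[-0.0003,-0.0014,0],255]
    - [[0,0,0],[-0.0003,-0.0014,0.002],255]
    - [[0,0,0],[-0.0003,-0.0014,0.004],255]
    - [[0,0,0],[-0.0003,-0.0014,0.006],255]
    - [[0,0,0],[-0.0003,-0.0014,0.007],255]
    - [[0,0,0],[-0.0003,-0.0014,0.008],255]

```text
t: 14.85
eef_pos: [666.4, -42.8, 107.6]
tcp_rot: [-3.141, 0.0, 0.126]
ft_force: [-0.4, -1.0, -2.6]
opening: 0.166
```

Emit:
arm_command:
  targets:
    - [[0,0,0],[0,0,0.001],255]
    - [[0,0,0],[0,0,0.002],255]
    - [[0,0,0],[0,0,0.002],255]

```text
t: 15.15
eef_pos: [666.3, -42.8, 105.6]
tcp_rot: [-3.141, 0.0, 0.126]
ft_force: [-0.4, -0.6, -3.0]
opening: 0.167
```

The plug is 4 mm into the bore with no contact force. I'll keep lowering it.

Emit:
arm_command:
  targets:
    - [[0,0,0],[0,0,0.0015],255]
    - [[0,0,0],[0,0,0.003],255]
    - [[0,0,0],[0,0,0.0045],255]
    - [[0,0,0],[0,0,0.006],255]
    - [[0,0,0],[0,0,0.006],255]

```text
t: 15.65
eef_pos: [666.5, -42.8, 99.9]
tcp_rot: [-3.142, -0.0, 0.126]
ft_force: [-1.8, 0.5, 2.6]
opening: 0.166
```

Emit:
arm_command:
  targets:
    - [[0,0,0],[0,0,0.0015],255]
    - [[0,0,0],[0,0,0.003],255]
    - [[0,0,0],[0,0,0.0045],255]
    - [[0,0,0],[0,0,0.0045],255]

```text
t: 16.05
eef_pos: [666.5, -42.8, 95.2]
tcp_rot: [-3.142, -0.0, 0.126]
ft_force: [-1.9, -0.2, 3.2]
opening: 0.165
```

Emit:
arm_command:
  targets:
    - [[0,0,0],[0,0,0.0007],255]
    - [[0,0,0],[0,0,0.0007],255]
    - [[0,0,0],[0,0,0.0007],255]

```text
t: 16.35
eef_pos: [666.5, -42.8, 94.7]
tcp_rot: [-3.142, -0.0, 0.126]
ft_force: [-1.8, -0.8, 3.7]
opening: 0.166
```

Run:
```python
from h import *
rel([666.5,-42.8,94.5],-32.8); wrist('w11')
for n in ('scene','side'):
  im,d=read_camera(n); cv2.imwrite('pics/%s11.png'%n,im)
a=cv2.imread('pics/scene11.png')[150:250,210:310];b=cv2.imread('pics/side11.png')[110:210,250:350]
cv2.imwrite('pics/ss11.png',cv2.resize(np.hstack([a,b]),None,fx=4,fy=4,interpolation=cv2.INTER_CUBIC))
```

```text
row [-0.0001, -0.0002, 0.6981] [0.0, -0.0, 0.0002] | pos [666.5 -42.8  94.7] yaw [-1.8e+02 -1.0e-02  7.2e+00] F [-1.8 -0.8  3.7] t 16.35 op 0.166 q6 1.28
```

View pics/ss11.png

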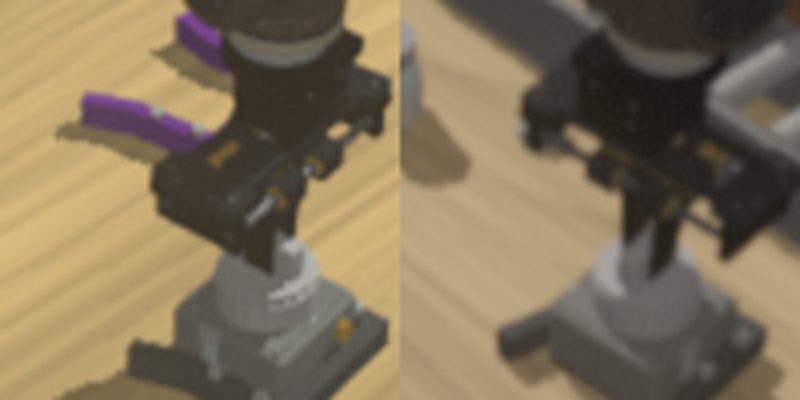

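View pics/w11.png

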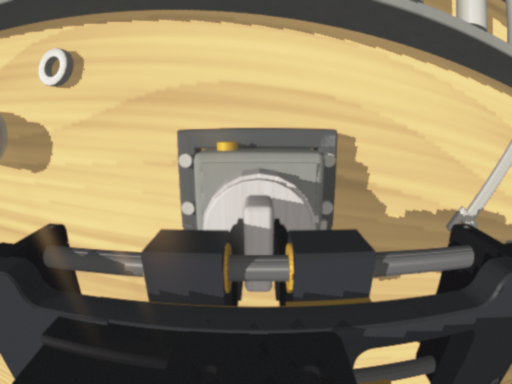

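The flange sits down on the rim and the spring force is as expected. I'll turn clockwise, which is positive about tool z, in two stages.

Emit:
arm_command:
  targets:
    - [[0,0,0.05],[0,0,0],255]
    - [[0,0,0.1],[0,0,0],255]
    - [[0,0,0.15],[0,0,0],255]
    - [[0,0,0.2],[0,0,0],255]
    - [[0,0,0.25],[0,0,0],255]
    - [[0,0,0.3],[0,0,0],255]
    - [[0,0,0.35],[0,0,0],255]
    - [[0,0,0.35],[0,0,0],255]

```text
t: 17.3
eef_pos: [666.7, -42.9, 94.8]
tcp_rot: [-3.141, -0.001, -0.225]
ft_force: [0.0, 0.3, 3.0]
opening: 0.165
```

Run:
```python
from h import *
rel([666.5,-42.8,94.7],-32.8); print(env.state()['moment'])
```

```text
row [-0.0003, -0.0008, 0.3473] [-0.0002, -0.0, 0.0001] | pos [666.7 -42.9  94.8] yaw [-1.7999e+02 -5.0000e-02 -1.2900e+01] F [0.  0.3 3. ] t 17.3 op 0.165 q6 1.63
[-0.03377284  0.05942063 -0.05940642]
```

Emit:
arm_command:
  targets:
    - [[0,0,0.05],[0,0,0],255]
    - [[0,0,0.1],[0,0,0],255]
    - [[0,0,0.15],[0,0,0],255]
    - [[0,0,0.2],[0,0,0],255]
    - [[0,0,0.25],[0,0,0],255]
    - [[0,0,0.3],[0,0,0],255]
    - [[0,0,0.345],[0,0,0],255]
    - [[0,0,0.345],[0,0,0],255]

```text
t: 18.1
eef_pos: [666.6, -42.9, 94.7]
tcp_rot: [-3.141, -0.0, -0.569]
ft_force: [0.6, -0.1, 3.5]
opening: 0.168
```

Emit:
arm_command:
  targets:
    - [[0,0,0],[0,0,0],255]
    - [[0,0,0],[0,0,0],255]
    - [[0,0,0],[0,0,0],255]

```text
t: 18.4
eef_pos: [666.6, -42.9, 94.7]
tcp_rot: [-3.141, -0.001, -0.569]
ft_force: [0.6, 0.3, 5.0]
opening: 0.166
```

Run:
```python
from h import *
rel([666.5,-42.8,94.7],-32.8); print(env.state()['moment'])
c,im,d=wrist('w12'); P=fcloud(c,d)
m=(P[...,2]>114)&(P[...,2]<126); m[235:]=0; m[:170]=0; m[:,:235]=0; m[:,285:]=0
v,u=np.nonzero(m); q=fz(c,u,v,119)[:,:2]; print(len(q)); 
if len(q)>20:
  V=np.linalg.svd(q-q.mean(0),full_matrices=False)[2]; print('bar yaw (part seen)',np.degrees(np.arctan2(V[0,1],V[0,0])),'top z',np.median(P[m][:,2]))
t=(P[...,2]>56)&(P[...,2]<64);t[235:]=0
print('tank z',np.median(P[t][:,2]))
cv2.imwrite('pics/w12c.png',cv2.resize(im[90:240,150:360],None,fx=3.5,fy=3.5,interpolation=cv2.INTER_CUBIC))
```

```text
row [-0.0003, -0.0005, 0.0039] [-0.0001, 0.0, 0.0] | pos [666.6 -42.9  94.7] yaw [-1.7998e+02 -3.0000e-02 -3.2580e+01] F [0.6 0.3 5. ] t 18.4 op 0.166 q6 1.98
[ 0.02562646  0.01771449 -0.04566689]
996
bar yaw (part seen) -134.6779129309393 top z 119.11013843504065
tank z 59.87420091310092
```

View pics/w12c.png

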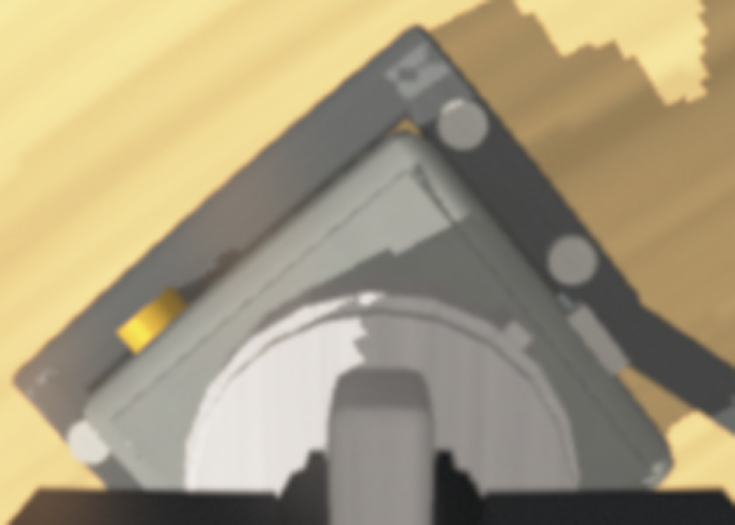

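The bar is in line with the tool (vertical in the image), which is 39.8° clockwise of the pot. The bar top at z=119.1 puts the grip 21.1 mm above the rim. The pot is still hard on the stop and flat (tank top at 59.9). Handing in.

```bash
python3 -c "
from h import *
print(env.job_done()); s=env.state(); print(s['t'],s['eef_pos'],s['tcp_rot'],s['ft_force'],s['opening'])"
```

```text
the job is handed in; nothing more can be done
None
the job is handed in; nothing more can be done
```

The job is handed in, with the cap held at the vent position in the pot's neck and the arm still gripping its bar. It took about 18 s of the 67 s; no verdict was reported.

**What I did**
- **Pot:** I gripped it by its neck, turned it square to the fork and slid it along the bench until it met the stop. The contact force was about 30 N.
- **Cap:** I took it by its bar and lowered it through the slots with no side load. It met only the spring of the valve plate, then turned clockwise in two stages.

**Last checks**
- **Pot home:** the neck measured (667.3, -42.8) mm against a seat estimate of (666.6, -42.6), with both yaws about 7.2°. That was measured before the cap went in. In the last picture the pot is still against the stop, with its top at 59.9 mm.
- **Cap angle:** the tool stands 39.8° clockwise of the pot's measured yaw, with the bar in line with the tool.
- **Cap height:** the bar's top is at 119.1 mm, so the grip centre is about 21 mm above the rim and the lugs are under the collar.
- **Lock and grip:** the turning moment was about 0.05 N m and there was no click. The fingers are shut on the 16 mm bar.

**Checks that disagreed**
- One automatic bar-angle fit in the last picture gave -134.7°, against a tool yaw of about -32.6°. I put this down to finger pixels in the mask and relied on the picture and the tool pose instead.
- An early fit of the neck from a colour mask was also wrong. I redid it from the depth image.
- I did not re-measure the bystanders at the end. The arm passed clear of them.

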